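# Put the amber reagent bottles back in their holders

## Task

Put the three amber glass bottles back, each standing upright down inside the round holder of its own size: the largest bottle first into the widest holder, then the middle one into the middle holder, and last the smallest into the narrowest. They are glass, so set each one down on the bottom of its holder before letting go, do not drop or tip any over, and leave the sample cup, the tape roll and the glass stopper where they are.

Things in the scene. Friction and masses are not known exactly. Their poses are not given: they have to be found in the camera images.
- bottle_large: largest loose amber (dark brown) glass bottle, plain cylinder 61 mm across and 94 mm tall overall; straight-sided from the bottom up to 62 mm, then a shoulder and a white screw cap 38 mm across (the cap begins at 74 mm); white label with a grey stripe; 0.11 to 0.23 kg; stands upright; origin at the centre of its underside, z up along its axis
- bottle_medium: middle-sized loose amber glass bottle, 45 mm across and 80 mm tall overall; straight-sided up to 52 mm, then a shoulder and a white screw cap 28 mm across (the cap begins at 63 mm); white label with a grey stripe; 0.05 to 0.12 kg; stands upright; origin at the centre of its underside, z up
- bottle_small: smallest loose amber glass bottle (a vial), 29 mm across and 65 mm tall overall; straight-sided for its lower 40 mm, then a shoulder and a narrower white screw cap; white label with a coloured stripe; 0.03 to 0.07 kg; stands upright; origin at the centre of its underside, z up
- holder_large: widest of three low white plastic holders fixed on the desk: an open round cup, bore 77 mm across, 5 mm wall, rim 18 mm and flat inner floor 4 mm above the desk, on a thin round foot 99 mm across; takes the largest bottle with 8 mm to spare all round; origin at the centre of its underside (desk level), z up
- holder_medium: middle-sized of three low white plastic holders fixed on the desk: an open round cup, bore 60.5 mm across, 5 mm wall, rim 18 mm and flat inner floor 4 mm above the desk, on a thin round foot 82.5 mm across; takes the middle-sized bottle with 8 mm to spare all round, too narrow for a larger one; origin at the centre of its underside (desk level), z up
- holder_small: narrowest of three low white plastic holders fixed on the desk: an open round cup, bore 44.5 mm across, 5 mm wall, rim 18 mm and flat inner floor 4 mm above the desk, on a thin round foot 66.5 mm across; takes the smallest bottle with 8 mm to spare all round, too narrow for a larger one; origin at the centre of its underside (desk level), z up
- sample_cup: loose white sample cup with a red screw lid, 51 mm across and 64 mm tall, standing among the bottles and holders; to be left alone; origin at the centre of its underside
- tape_roll: loose beige roll of surgical tape lying flat, 58 mm across and 25 mm high, at the right of the work; to be left alone; origin at the centre of its underside
- glass_stopper: loose clear glass stopper, 31 mm across and 24 mm high, at the left of the work; to be left alone; origin at the centre of its underside

How it is judged (in metres and radians):
On the way, in this order (a step that is already met when the one before it is completed fails the run):
1. the large bottle stands upright on the floor of the large holder, released (horizontal distance between bottle_large and holder_large below 0.011 m and z of bottle_large in the frame of holder_large below 0.008 m and angle between bottle_large's own z axis and vertical below 0.12 rad and contact force between the fingers and bottle_large below 0.1 N and linear speed of bottle_large below 0.03 m/s and angular speed of bottle_large below 0.5 rad/s), for 0.2 s.
2. the medium bottle stands upright on the floor of the medium holder, released (horizontal distance between bottle_medium and holder_medium below 0.011 m and z of bottle_medium in the frame of holder_medium below 0.008 m and angle between bottle_medium's own z axis and vertical below 0.12 rad and contact force between the fingers and bottle_medium below 0.1 N and linear speed of bottle_medium below 0.03 m/s and angular speed of bottle_medium below 0.5 rad/s), for 0.2 s.
3. the small bottle stands upright on the floor of the small holder, released (horizontal distance between bottle_small and holder_small below 0.011 m and z of bottle_small in the frame of holder_small below 0.008 m and angle between bottle_small's own z axis and vertical below 0.12 rad and contact force between the fingers and bottle_small below 0.1 N and linear speed of bottle_small below 0.03 m/s and angular speed of bottle_small below 0.5 rad/s), for 0.2 s.
At the end, for the whole second after the job is handed in: Each bottle stands upright (7 degrees), released, at rest, on the floor of its own holder: underside at most 8 mm above the desk, centre within 11 mm of the holder's; placed in the order largest, middle, smallest. Cup, tape roll and stopper upright, within 30 mm of their starts (all of step 1 and all of step 2 and all of step 3 and distance of each of sample_cup, tape_roll, glass_stopper from where it was at the start of the episode below 0.03 m and angle between each of sample_cup, tape_roll, glass_stopper's own z axis and vertical below 0.3 rad); the robot touches nothing.
It fails at once if a bottle is tipped over (more than 46 degrees) (angle between any of bottle_large, bottle_medium, bottle_small's own z axis and vertical above 0.8 rad).
It fails at once if a bottle is dropped (moves faster than 0.6 m/s while out of the fingers, a fall of about 20 mm) ((contact force between the fingers and bottle_large below 0.05 N and linear speed of bottle_large above 0.6 m/s) or (contact force between the fingers and bottle_medium below 0.05 N and linear speed of bottle_medium above 0.6 m/s) or (contact force between the fingers and bottle_small below 0.05 N and linear speed of bottle_small above 0.6 m/s)).
It fails at once if the sample cup, tape roll or glass stopper is shifted by more than 30 mm or knocked over (distance of any of sample_cup, tape_roll, glass_stopper from where it was at the start of the episode above 0.03 m or angle between any of sample_cup, tape_roll, glass_stopper's own z axis and vertical above 0.6 rad).
It also fails if it takes over 90 s, if anything falls off the work surface, if the arm or the gripper's body presses on something with over 40 N, if the wrist force passes 120 N, or if a joint passes its speed limit or range.

## Robot

A 6-joint arm with a two-finger parallel gripper is mounted at the origin on a cart in front of the work surface, level with it; the furniture and walls round the work are solid. World frame = base frame: x ahead of the robot, y to its left, z up, the work surface at z = 0. Lengths are in m, angles in degrees, forces in N, time in s.
With the tool pointing down it reaches from about 0.4 to 0.825 m from the base axis. Payload 7 kg.
Tool frame: the origin (TCP) lies at the very end of the fingers, on their centre line; the grasp point (between the pads) lies 19 mm behind it; z points along the fingers, y is the line along which they close (so a half turn about z gives the same grasp; the last joint's range is limited). The gripper opens to 88 mm and grips with 3 to 60 N. Pads are 19 mm wide; open, the fingers measure 130 mm over their backs; the gripper's body (78 mm by 193 mm) begins 47 mm behind the grasp point.
Start: joints at [89.903, 20.546, 0.682, 0, -70.136, -16.507], TCP at [0.193, 0.647, 0.227] pointing down, gripper open.
Joint ranges: [-176.03, 176.03], [-82.01, 121.73], [-58.28, 71.71], [-173.87, 95.51], [-174.79, -0.11], [-173.66, 173.66]. Speed limits (degrees/s): [136.94, 136.94, 172.46, 180, 180, 180].

## Interface

Orientations are given as [roll, pitch, yaw] about the fixed x, y, z axes, in that order (R = Rz(yaw) Ry(pitch) Rx(roll)).
In Python, from plant import ctrl, cams, workorder gives the robot as it stands.
- The arm moves only by the tool play_rows, never from a script. Its argument "motion" is a list of rows, each an object of numbers: "x", "y", "z": the shift along the tool's x, y, z normalised to -1 to 1, where 1 is 0.025 m; "rx", "ry", "rz": the turn, a rotation vector about the tool's x, y, z normalised to -1 to 1, where 1 is 4 degrees. A call has 1 to 20 rows; each row shifts and turns the commanded pose from where the row before left it, along the tool's axes as they then stand; what a row does not reach is not made up. A row lasts 1/8 s, in which the tool goes at most 62.5 mm and 10.7 degrees, less where a joint would pass 70% of its speed; a pose out of reach is approached as far as the arm can. A call with a number of a shift or a turn outside -1 to 1 is refused whole. A call with a gripper value outside its range is refused whole. "fingers" is the opening, from -1 (shut) to 1 (fully open), set as the call begins (left out, the last holds). The fingers move at their own pace and stop on an object; the grip force is fixed at half the most. Time passes only in rows, so rows that do not move let the fingers close. It gives the time, the measured TCP pose, the force, the opening and the grip force at its end, in the units of the state.
- ctrl.get_obs(): the state, without advancing time (a new reading comes with each control period).
- cams.snapshot(name): name is "scene" or "side" or "wrist"; returns the picture (384x512x3 uint8, blue, green, red); there is no depth.
- cams.get_calibration(name): a dict with "vertical_fov" (degrees; the focal length in pixels is half the picture's height over the tangent of half this angle, whatever the lens; pixels are square), "cx", "cy" (the principal point, pixels), "k1" (the pictures are not rectified: a ray, as slopes to the right and down, at radius r is drawn at 1 + k1 r^2 times it, then the intrinsics apply), "position" and "rotation" of the camera in the world. Camera axes: x right, y up, looking along -z (the intrinsics and any distortion apply to the point x, -y, -z); pixel columns grow to the right and rows downward; lengths in m; the calibration is good to about 2 mm. A picture is of the moment at which its call begins: read the wrist's pose just before it. get_calibration takes no time and is no camera call; for the wrist camera it gives the pose at the moment of the call.
- workorder.close_job(): hands the job in; it is judged then, once.
The state is a dict: "clock": time; "joint_pos": joint angles; "qvel": joint speeds; "tau": joint torques, N m; "tool_pos": TCP position; "orientation": TCP orientation; "force": force on the tool from outside, world axes, zero at the start; "moment": the same for the moment, N m; "opening": finger opening in m; "gripper_force": force on a finger pad.
Only numpy, scipy, OpenCV 4.12 (cv2) and the standard library are available. Lean on these libraries where they do the work, as an engineer would, in place of code of your own. Each camera call takes 0.05 s, during which the arm holds its last target. There are 200 camera calls.

## Working session

There is one attempt and no reset: what is moved stays moved. The work goes in short steps, Python scripts to look and compute and a tool call to move; the robot and the scene stay as the last step left them, time stands still between calls to the robot, and variables do not carry over. Pictures are saved under pics/ and viewed, at most 14 in all, crops included, and the job is handed in when it is done.

Besides the shell and the picture viewer there is one more tool, called after "Call:" in YAML: its name, and indented under it one key for each argument. play_rows: Moves the arm, as the interface text tells. Its arguments: {"type":"object","properties":{"motion":{"type":"array"},"fingers":{"type":"number"}},"required":["motion"]}

```bash
mkdir -p pics
cat > h.py <<'E'
import numpy as np, cv2
from plant import ctrl, cams, workorder
def cal(n):
    c=cams.get_calibration(n); f=192/np.tan(np.radians(c["vertical_fov"])/2)
    return dict(K=np.array([[f,0,c["cx"]],[0,f,c["cy"]],[0,0,1.]]),d=np.array([c["k1"],0,0,0.]),p=np.array(c["position"]),R=np.array(c["rotation"]).reshape(3,3))
def ray(c,uv):
    q=cv2.undistortPoints(np.array(uv,float).reshape(-1,1,2),c["K"],c["d"]).reshape(-1,2)
    return np.c_[q[:,0],-q[:,1],-np.ones(len(q))]@c["R"].T
def plane(c,uv,z):
    r=ray(c,uv); return c["p"]+r*((z-c["p"][2])/r[:,2])[:,None]
def proj(c,P):
    q=(np.atleast_2d(P)-c["p"])@c["R"]; q=q*[1,-1,-1]
    return cv2.projectPoints(q.reshape(-1,1,3),np.zeros(3),np.zeros(3),c["K"],c["d"])[0].reshape(-1,2)
def tri(c1,u1,c2,u2):
    a,b=ray(c1,u1)[0],ray(c2,u2)[0]
    s=np.linalg.lstsq(np.c_[a,-b],c2["p"]-c1["p"],rcond=None)[0]
    A=c1["p"]+s[0]*a;B=c2["p"]+s[1]*b
    return (A+B)/2,np.linalg.norm(A-B)
E
python3 - <<'E'
from h import *
for n in("scene","side","wrist"):
    c=cal(n); im=cams.snapshot(n); cv2.imwrite(f"pics/{n}0.png",im); print(n,c["p"].round(3),c["R"].round(2).tolist(),c["K"][0,0],c["d"][0])
o=ctrl.get_obs();print(o)
a=[cv2.imread(f"pics/{n}0.png") for n in("scene","side","wrist")]
E
```

```text
Traceback (most recent call last):
  File "h.py", line 5, in cal
    return dict(K=np.array([[f,0,c["cx"]],[0,f,c["cy"]],[0,0,1.]]),d=np.array([c["k1"],0,0,0.]),p=np.array(c["position"]),R=np.array(c["rotation"]).reshape(3,3))
                                                                                                                            ~~~~~~~~~~~~~~~~~~~~~~~~~~~~~~~^^^^^
ValueError: cannot reshape array of size 3 into shape (3,3)
```

```bash
sed -i 's/np.array(c\["rotation"\]).reshape(3,3)/Rotation.from_euler("xyz",c["rotation"],degrees=True).as_matrix()/; 1a from scipy.spatial.transform import Rotation' h.py
python3 - <<'E'
from h import *
for n in("scene","side","wrist"):
    c=cal(n); im=cams.snapshot(n); cv2.imwrite(f"pics/{n}0.png",im); print(n,cams.get_calibration(n)["rotation"],c["p"].round(3),c["R"].round(2).tolist(),c["K"][0,0],c["d"][0])
o=ctrl.get_obs();print(o)
E
```

```text
scene [ 57.71264043  -1.22253805 -36.21188325] [-0.053 -0.755  0.641] [[0.81, 0.3, -0.51], [-0.59, 0.44, -0.68], [0.02, 0.85, 0.53]] 382.938897009855 -0.02102259578897936
side [  69.23811768   -0.65856913 -158.28736646] [0.062 1.176 0.535] [[-0.93, 0.14, -0.34], [-0.37, -0.33, 0.87], [0.01, 0.93, 0.35]] 412.45023148810867 -0.0010075216098966193
wrist [-1.68807310e+01 -9.40934445e-03 -1.06574784e+02] [0.268 0.623 0.384] [[-0.29, 0.92, 0.28], [-0.96, -0.27, -0.08], [0.0, -0.29, 0.96]] 317.2035166638557 -0.06781066084845845
{'clock': 0.15, 'joint_pos': array([ 8.99020798e+01,  2.05840569e+01,  6.45327461e-01, -1.40637498e-02,
       -7.01353795e+01, -1.65077614e+01]), 'qvel': array([ 0.02305855, -0.10242067,  0.14507366,  0.11804365,  0.00277469,
        0.01519457]), 'tau': array([-1.27479743e-03, -5.83275139e+01,  2.93291599e+01,  7.00129196e+00,
        8.80656356e-03, -1.03784707e-04]), 'tool_pos': array([0.19281787, 0.64648843, 0.22581278]), 'orientation': array([ 1.79925189e+02, -8.38203301e-03, -1.66104636e+01]), 'force': array([ 0.48636557, -0.60877101, -0.09304412]), 'moment': array([-0.038009  ,  0.01146745,  0.01409203]), 'gripper_force': 0.0, 'opening': 0.08766295606100516}
```

View pics/scene0.png

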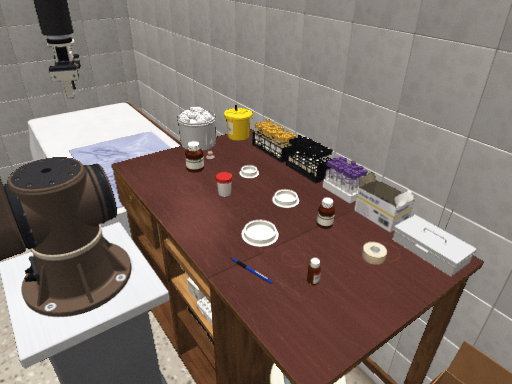

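View pics/side0.png

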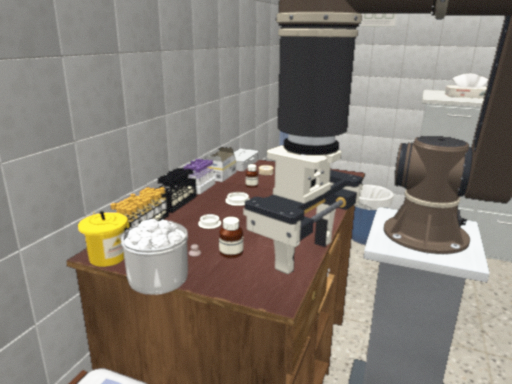

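View pics/wrist0.png

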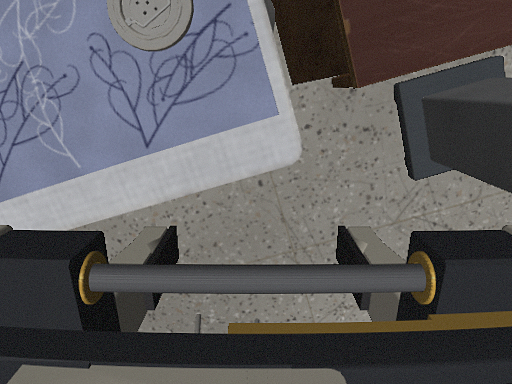

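The scene view shows the large bottle at (194,157), the medium at (326,212) and the small at (314,271). The holders are at S (249,171), M (286,198) and L (260,233), the cup at (224,184), the stopper at (211,153) and the tape at (375,252). The side view shows the large bottle at (231,237), nearest the arm. The wrist camera sees only floor and the side table.

Run:
```python
from h import *
c=cal("scene");s=cal("side")
for n,uv,z in[("L cap top",(193,145),.094),("M cap top",(326.5,200.5),.08),("S cap top",(314,261),.065),("hL",(260,231),.018),("hM",(286,197),.018),("hS",(249,170),.018),("cup",(224,176),.064),("tape",(375,247),.025),("stop",(211,154),.012),("pen",(252,270),.005),("tubtop rim",(197,115),.1),("rack orange corner",(275,150),.03),("purple front bottom",(340,195),0),("box",(385,225),0),("tin corner",(445,270),0),("can base",(190,149),0),("black",(306,178),0)]:
    print(n,plane(c,[uv],z)[0].round(3))
for n,a,b in[("L cap top",(193,145),(231,222)),("M cap top",(326.5,200.5),(252,167)),("hM",(286,197),(237.5,198)),("hS",(249,170),(209,220)),]:
    P,e=tri(c,[a],s,[b]);print("tri",n,P.round(3),round(e,4))
print(plane(s,[(155,288)],0),plane(s,[(194,256)],0))
```

```text
L cap top [0.465 0.301 0.094]
M cap top [ 0.61  -0.178  0.08 ]
S cap top [ 0.431 -0.322  0.065]
hL [ 0.433 -0.12   0.018]
hM [ 0.596 -0.031  0.018]
hS [0.6   0.169 0.018]
cup [0.468 0.112 0.064]
tape [ 0.625 -0.343  0.025]
stop [0.561 0.354 0.012]
pen [ 0.339 -0.216  0.005]
tubtop rim [0.601 0.522 0.1  ]
rack orange corner [0.753 0.222 0.03 ]
purple front bottom [ 0.763 -0.097  0.   ]
box [ 0.753 -0.28   0.   ]
tin corner [ 0.725 -0.481  0.   ]
can base [0.528 0.457 0.   ]
black [0.746 0.043 0.   ]
tri L cap top [0.47  0.312 0.087] 0.0025
tri M cap top [ 0.612 -0.176  0.076] 0.0047
tri hM [ 0.602 -0.023  0.01 ] 0.0038
tri hS [0.606 0.178 0.011] 0.0026
[[0.55734229 0.52646864 0.        ]] [[0.54813846 0.36800657 0.        ]]
```

Call:
play_rows:
  motion:
    - {"rz": -1}
    - {"rz": -1}
    - {"rz": -1}
    - {"rz": -1}
    - {"rz": -0.15}
    - {"x": 0.48, "y": 0.97}
    - {"x": 0.48, "y": 0.97}
    - {"x": 0.48, "y": 0.97}
    - {"x": 0.48, "y": 0.97}
    - {"x": 0.48, "y": 0.97}
    - {"x": 0.48, "y": 0.97}
    - {"x": 0.48, "y": 0.97}
    - {"x": 0.48, "y": 0.97}
    - {"x": 0.48, "y": 0.97}
    - {"x": 0.48, "y": 0.97}
    - {"x": 0.48, "y": 0.97}
    - {"x": 0.48, "y": 0.97}
    - {"x": 0.48, "y": 0.97}
    - {"x": 0.48, "y": 0.97}
  fingers: 1

```text
$.motion[0]: bad value
```

Run:
```python
from h import *
o=ctrl.get_obs();print(o["clock"],o["joint_pos"].round(1),o["tool_pos"].round(4),o["orientation"].round(2))
c=cal("wrist");im=cams.snapshot("wrist");cv2.imwrite("pics/w1.png",im);print(c["p"].round(4))
np.savez("w1",**c)
```

```text
0.15 [ 89.9  20.6   0.6  -0.  -70.1 -16.5] [0.1928 0.6465 0.2258] [ 1.7993e+02 -1.0000e-02 -1.6610e+01]
[0.2675 0.6234 0.3843]
```

View pics/w1.png

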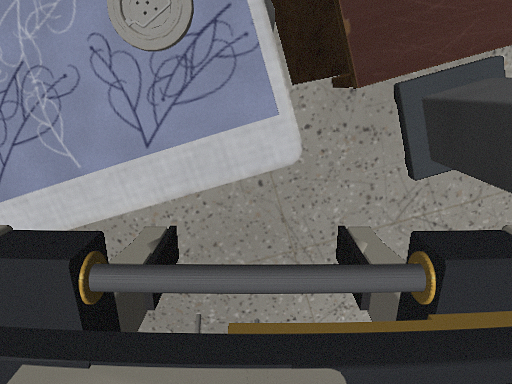

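The call was refused because rows apparently need all six numbers. The picture is unchanged: floor and side table only.

Call:
play_rows:
  motion:
    - {"x": 0, "y": 0, "z": 0, "rx": 0, "ry": 0, "rz": -1}
    - {"x": 0, "y": 0, "z": 0, "rx": 0, "ry": 0, "rz": -1}
    - {"x": 0, "y": 0, "z": 0, "rx": 0, "ry": 0, "rz": -1}
    - {"x": 0, "y": 0, "z": 0, "rx": 0, "ry": 0, "rz": -1}
    - {"x": 0, "y": 0, "z": 0, "rx": 0, "ry": 0, "rz": -0.15}
    - {"x": 0.48, "y": 0.97, "z": 0, "rx": 0, "ry": 0, "rz": 0}
    - {"x": 0.48, "y": 0.97, "z": 0, "rx": 0, "ry": 0, "rz": 0}
    - {"x": 0.48, "y": 0.97, "z": 0, "rx": 0, "ry": 0, "rz": 0}
    - {"x": 0.48, "y": 0.97, "z": 0, "rx": 0, "ry": 0, "rz": 0}
    - {"x": 0.48, "y": 0.97, "z": 0, "rx": 0, "ry": 0, "rz": 0}
    - {"x": 0.48, "y": 0.97, "z": 0, "rx": 0, "ry": 0, "rz": 0}
    - {"x": 0.48, "y": 0.97, "z": 0, "rx": 0, "ry": 0, "rz": 0}
    - {"x": 0.48, "y": 0.97, "z": 0, "rx": 0, "ry": 0, "rz": 0}
    - {"x": 0.48, "y": 0.97, "z": 0, "rx": 0, "ry": 0, "rz": 0}
    - {"x": 0.48, "y": 0.97, "z": 0, "rx": 0, "ry": 0, "rz": 0}
    - {"x": 0.48, "y": 0.97, "z": 0, "rx": 0, "ry": 0, "rz": 0}
    - {"x": 0.48, "y": 0.97, "z": 0, "rx": 0, "ry": 0, "rz": 0}
    - {"x": 0.48, "y": 0.97, "z": 0, "rx": 0, "ry": 0, "rz": 0}
    - {"x": 0.48, "y": 0.97, "z": 0, "rx": 0, "ry": 0, "rz": 0}
  fingers: 1

```text
clock: 2.58
tool_pos: [0.3615, 0.3057, 0.2266]
orientation: [-180.0, -0.0, -0.0]
force: [-0.2, -0.0, -0.2]
opening: 0.088
gripper_force: 0.0
```

```bash
cat > w.py <<'E'
import sys
from h import *
n=sys.argv[1]
o=ctrl.get_obs();print(o["clock"],o["joint_pos"].round(1),o["tool_pos"].round(4),o["orientation"].round(2))
c=cal("wrist");im=cams.snapshot("wrist");cv2.imwrite(f"pics/{n}.png",im);print(c["p"].round(4))
np.savez(n,**c)
E
python3 w.py w2
```

```text
2.575 [ 64.1   1.2 -23.8   0.  -65.   25.9] [0.3615 0.3057 0.2266] [-1.7999e+02 -1.0000e-02 -1.0000e-02]
[0.4394 0.3049 0.3851]
```

View pics/w2.png

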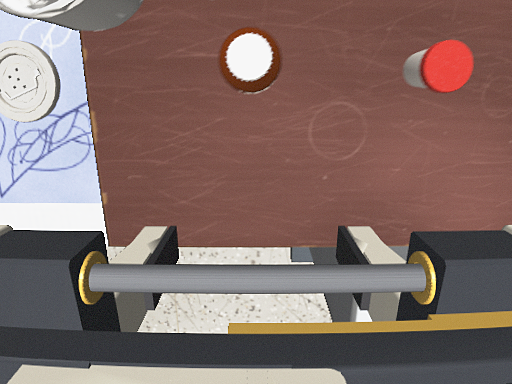

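The wrist view shows the large bottle with its white cap at about (249,57), the cup lid at (447,66) and the tub at the upper left. I'll move forward for a second view.

Call:
play_rows:
  motion:
    - {"x": 0.8, "y": 0, "z": 0, "rx": 0, "ry": 0, "rz": 0}
    - {"x": 0.8, "y": 0, "z": 0, "rx": 0, "ry": 0, "rz": 0}
    - {"x": 0.4, "y": 0, "z": 0, "rx": 0, "ry": 0, "rz": 0}
    - {"x": 0, "y": 0, "z": 0, "rx": 0, "ry": 0, "rz": 0}

```text
clock: 3.12
tool_pos: [0.4112, 0.3067, 0.2263]
orientation: [180.0, 0.0, -0.1]
force: [-0.2, 0.4, 0.2]
opening: 0.0871
gripper_force: 0.0
```

```bash
python3 w.py w3
cat >> h.py <<'E'
def load(n): return dict(np.load(n+".npz")),cv2.imread(f"pics/{n}.png")
def cap(im,near,rmax=60,lo=150):
    "ellipse centre+axes of the white blob nearest a pixel"
    hsv=cv2.cvtColor(im,cv2.COLOR_BGR2HSV)
    m=cv2.inRange(hsv,(0,0,lo),(180,50,255))
    cs,_=cv2.findContours(m,cv2.RETR_EXTERNAL,cv2.CHAIN_APPROX_NONE)
    cs=[k for k in cs if cv2.contourArea(k)>80]
    k=min(cs,key=lambda k:np.hypot(*(np.array(cv2.minEnclosingCircle(k)[0])-near)))
    return cv2.fitEllipse(cv2.convexHull(k)),cv2.contourArea(k)
E
python3 - <<'E'
from h import *
a,ia=load("w2");b,ib=load("w3")
ea=cap(ia,(249,57)); g=proj(b,[[.465,.303,.094]])[0]; eb=cap(ib,g); print(ea,eb,g)
print(plane(a,[ea[0][0]],.094),plane(b,[eb[0][0]],.094),tri(a,[ea[0][0]],b,[eb[0][0]]))
E
```

```text
3.125 [ 58.7   5.2 -19.5  -0.  -65.4  31.3] [0.4112 0.3067 0.2263] [ 1.7997e+02  2.0000e-02 -7.0000e-02]
[0.4892 0.306  0.3847]
(((248.88150024414062, 56.73317337036133), (46.474632263183594, 48.55080795288086), 27.203739166259766), 1660.0) (((248.4219970703125, 115.33509063720703), (43.19172668457031, 43.66191482543945), 147.15243530273438), 1378.0) [260.38256626 120.24357585]
[[0.46946517 0.31212983 0.094     ]] [[0.46936329 0.31375295 0.094     ]] (array([0.46940387, 0.31292334, 0.09469725]), np.float64(0.0016214154213378491))
```

Call:
play_rows:
  motion:
    - {"x": 0.8, "y": -0.26, "z": 0, "rx": 0, "ry": 0, "rz": 0}
    - {"x": 0.8, "y": 0, "z": 0, "rx": 0, "ry": 0, "rz": 0}
    - {"x": 0.73, "y": 0, "z": 0, "rx": 0, "ry": 0, "rz": 0}
    - {"x": 0, "y": 0, "z": 1, "rx": 0, "ry": 0, "rz": 0}
    - {"x": 0, "y": 0, "z": 1, "rx": 0, "ry": 0, "rz": 0}
    - {"x": 0, "y": 0, "z": 1, "rx": 0, "ry": 0, "rz": 0}
    - {"x": 0, "y": 0, "z": 1, "rx": 0, "ry": 0, "rz": 0}
    - {"x": 0, "y": 0, "z": 1, "rx": 0, "ry": 0, "rz": 0}
    - {"x": 0, "y": 0, "z": 1, "rx": 0, "ry": 0, "rz": 0}
    - {"x": 0, "y": 0, "z": 1, "rx": 0, "ry": 0, "rz": 0}
    - {"x": 0, "y": 0, "z": 0.7, "rx": 0, "ry": 0, "rz": 0}
    - {"x": 0, "y": 0, "z": 0, "rx": 0, "ry": 0, "rz": 0}

```text
clock: 4.68
tool_pos: [0.4689, 0.3128, 0.0326]
orientation: [179.9, 0.1, -0.0]
force: [0.5, -0.2, 0.4]
opening: 0.0877
gripper_force: 0.0
```

Call:
play_rows:
  motion:
    - {"x": 0, "y": 0, "z": 0, "rx": 0, "ry": 0, "rz": 0}
    - {"x": 0, "y": 0, "z": 0, "rx": 0, "ry": 0, "rz": 0}
    - {"x": 0, "y": 0, "z": 0, "rx": 0, "ry": 0, "rz": 0}
    - {"x": 0, "y": 0, "z": 0, "rx": 0, "ry": 0, "rz": 0}
    - {"x": 0, "y": 0, "z": 0, "rx": 0, "ry": 0, "rz": 0}
  fingers: -1

```text
clock: 5.3
tool_pos: [0.4694, 0.3141, 0.0347]
orientation: [-180.0, -0.0, 0.0]
force: [-2.2, -0.6, 6.1]
opening: 0.06
gripper_force: 30.0
```

Call:
play_rows:
  motion:
    - {"x": 0, "y": 0, "z": -0.5, "rx": 0, "ry": 0, "rz": 0}
    - {"x": 0, "y": 0, "z": -1, "rx": 0, "ry": 0, "rz": 0}
    - {"x": 0, "y": 0, "z": -1, "rx": 0, "ry": 0, "rz": 0}
    - {"x": 0, "y": 0, "z": -1, "rx": 0, "ry": 0, "rz": 0}
    - {"x": 0, "y": 0, "z": -1, "rx": 0, "ry": 0, "rz": 0}
    - {"x": 0, "y": 0, "z": -1, "rx": 0, "ry": 0, "rz": 0}
    - {"x": 0, "y": 0, "z": -1, "rx": 0, "ry": 0, "rz": 0}
    - {"x": -0.2, "y": 0.5, "z": 0, "rx": 0, "ry": 0, "rz": 0}
    - {"x": -0.25, "y": 1, "z": 0, "rx": 0, "ry": 0, "rz": 0}
    - {"x": -0.25, "y": 1, "z": 0, "rx": 0, "ry": 0, "rz": 0}
    - {"x": -0.25, "y": 1, "z": 0, "rx": 0, "ry": 0, "rz": 0}
    - {"x": -0.25, "y": 1, "z": 0, "rx": 0, "ry": 0, "rz": 0}
    - {"x": -0.25, "y": 1, "z": 0, "rx": 0, "ry": 0, "rz": 0}
    - {"x": -0.25, "y": 1, "z": 0, "rx": 0, "ry": 0, "rz": 0}
    - {"x": -0.25, "y": 1, "z": 0, "rx": 0, "ry": 0, "rz": 0}
    - {"x": -0.25, "y": 1, "z": 0, "rx": 0, "ry": 0, "rz": 0}
    - {"x": -0.25, "y": 1, "z": 0, "rx": 0, "ry": 0, "rz": 0}
    - {"x": -0.25, "y": 1, "z": 0, "rx": 0, "ry": 0, "rz": 0}
    - {"x": -0.25, "y": 1, "z": 0, "rx": 0, "ry": 0, "rz": 0}
    - {"x": 0, "y": 0.5, "z": 0, "rx": 0, "ry": 0, "rz": 0}

```text
clock: 7.8
tool_pos: [0.3947, 0.0122, 0.1967]
orientation: [-180.0, -0.0, -0.1]
force: [-0.6, -0.0, -1.4]
opening: 0.0602
gripper_force: 30.0
```

```bash
python3 w.py w4
```

```text
7.8 [ 30.8  -5.9 -34.6  -0.  -61.3  59.1] [0.3947 0.0122 0.1967] [-1.7998e+02 -2.0000e-02 -5.0000e-02]
[0.4726 0.0114 0.3551]
```

Call:
play_rows:
  motion:
    - {"x": 0, "y": 0.5, "z": 0, "rx": 0, "ry": 0, "rz": 0}
    - {"x": 0, "y": 1, "z": 0, "rx": 0, "ry": 0, "rz": 0}
    - {"x": 0, "y": 1, "z": 0, "rx": 0, "ry": 0, "rz": 0}
    - {"x": 0, "y": 0.5, "z": 0, "rx": 0, "ry": 0, "rz": 0}
    - {"x": 0, "y": 0, "z": 0, "rx": 0, "ry": 0, "rz": 0}

```text
clock: 8.48
tool_pos: [0.3954, -0.0617, 0.1964]
orientation: [180.0, 0.0, -0.1]
force: [-0.3, 0.1, -2.1]
opening: 0.0599
gripper_force: 30.0
```

```bash
python3 w.py w5; python3 -c "
import cv2,numpy as np
cv2.imwrite('pics/w45.png',np.vstack([cv2.imread('pics/w4.png')[:290],cv2.imread('pics/w5.png')[:290]]))"
```

```text
8.475 [ 19.8  -5.2 -34.   -0.  -61.2  70.1] [ 0.3954 -0.0617  0.1964] [ 1.8e+02  1.0e-02 -9.0e-02]
[ 0.4734 -0.0625  0.3549]
```

View pics/w45.png

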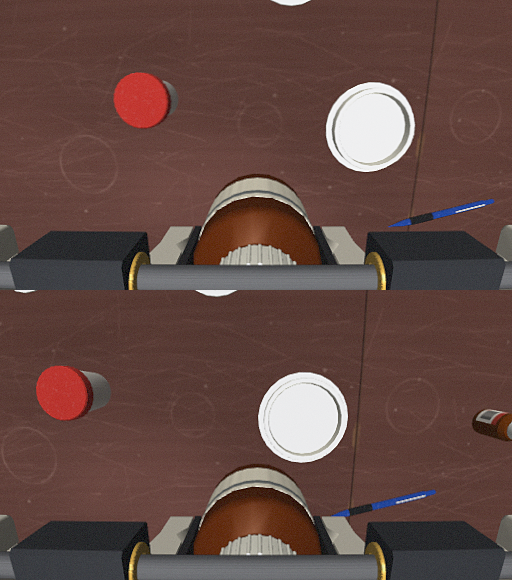

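The top view (w4) shows the large holder at (370,127); the bottom view (w5) shows it at (303,417-290=127). The bottle is held upright in the fingers, with the cup to the left and the small bottle at the right edge.

Run:
```python
from h import *
a,ia=load("w4");b,ib=load("w5")
ea=cap(ia,(370,127)); eb=cap(ib,(303,127)); print(ea,eb)
print(plane(a,[ea[0][0]],.002),plane(b,[eb[0][0]],.002),tri(a,[ea[0][0]],b,[eb[0][0]]))
# diameter check + inner floor/rim seen via edge of darker bore wall: two views, rim top edge extreme points
for c,e in((a,ea),(b,eb)):
    (u,v),(d1,d2),_=e[0]; print("diam",[round(float(np.linalg.norm(np.diff(plane(c,[(u-r,v),(u+r,v)],.002),axis=0))),4) for r in(d1/2,d2/2)])
# independent: scene view
c=cal("scene"); im=cams.snapshot("scene"); cv2.imwrite("pics/s1.png",im); g=proj(c,[[.435,-.117,.005]])[0]; e=cap(im,g); print(g,e)
```

```text
(((369.7446594238281, 126.71351623535156), (85.88411712646484, 92.31395721435547), 42.239532470703125), 6129.5) (((302.5015563964844, 126.862548828125), (88.3248519897461, 91.44375610351562), 35.160858154296875), 6237.5)
[[ 0.43696281 -0.1134331   0.002     ]] [[ 0.43693115 -0.11241984  0.002     ]] (array([ 0.43743554, -0.11174345,  0.00678265]), np.float64(1.9336043320236534e-05))
diam [0.0971, 0.1044]
diam [0.0977, 0.1012]
[259.72453983 234.08427156] (((259.7227478027344, 232.81373596191406), (27.231548309326172, 37.04059600830078), 91.1258316040039), 747.5)
```

Call:
play_rows:
  motion:
    - {"x": 0.5, "y": 0.6, "z": 0, "rx": 0, "ry": 0, "rz": 0}
    - {"x": 0.66, "y": 0.8, "z": 0, "rx": 0, "ry": 0, "rz": 0}
    - {"x": 0.5, "y": 0.63, "z": 0, "rx": 0, "ry": 0, "rz": 0}
    - {"x": 0, "y": 0, "z": 0.6, "rx": 0, "ry": 0, "rz": 0}
    - {"x": 0, "y": 0, "z": 1, "rx": 0, "ry": 0, "rz": 0}
    - {"x": 0, "y": 0, "z": 1, "rx": 0, "ry": 0, "rz": 0}
    - {"x": 0, "y": 0, "z": 1, "rx": 0, "ry": 0, "rz": 0}
    - {"x": 0, "y": 0, "z": 1, "rx": 0, "ry": 0, "rz": 0}
    - {"x": 0, "y": 0, "z": 0.8, "rx": 0, "ry": 0, "rz": 0}
    - {"x": 0, "y": 0, "z": 0.5, "rx": 0, "ry": 0, "rz": 0}
    - {"x": 0, "y": 0, "z": 0, "rx": 0, "ry": 0, "rz": 0}
    - {"x": 0, "y": 0, "z": 0, "rx": 0, "ry": 0, "rz": 0}

```text
clock: 10.07
tool_pos: [0.4373, -0.1117, 0.0496]
orientation: [-180.0, -0.1, 0.0]
force: [-0.5, 0.8, -0.7]
opening: 0.0596
gripper_force: 30.0
```

Call:
play_rows:
  motion:
    - {"x": 0, "y": 0, "z": 0.25, "rx": 0, "ry": 0, "rz": 0}
    - {"x": 0, "y": 0, "z": 0.15, "rx": 0, "ry": 0, "rz": 0}
    - {"x": 0, "y": 0, "z": 0, "rx": 0, "ry": 0, "rz": 0}
    - {"x": 0, "y": 0, "z": 0, "rx": 0, "ry": 0, "rz": 0}

```text
clock: 10.58
tool_pos: [0.4368, -0.112, 0.0391]
orientation: [180.0, 0.0, -0.0]
force: [-0.5, -0.0, -2.3]
opening: 0.0602
gripper_force: 30.0
```

Call:
play_rows:
  motion:
    - {"x": 0, "y": 0, "z": 0.05, "rx": 0, "ry": 0, "rz": 0}
    - {"x": 0, "y": 0, "z": 0, "rx": 0, "ry": 0, "rz": 0}
    - {"x": 0, "y": 0, "z": 0, "rx": 0, "ry": 0, "rz": 0}

```text
clock: 10.95
tool_pos: [0.437, -0.112, 0.0386]
orientation: [180.0, -0.0, 0.0]
force: [-2.9, 1.0, 10.9]
opening: 0.0603
gripper_force: 30.0
```

Call:
play_rows:
  motion:
    - {"x": 0, "y": 0, "z": 0, "rx": 0, "ry": 0, "rz": 0}
    - {"x": 0, "y": 0, "z": 0, "rx": 0, "ry": 0, "rz": 0}
    - {"x": 0, "y": 0, "z": 0, "rx": 0, "ry": 0, "rz": 0}
    - {"x": 0, "y": 0, "z": 0, "rx": 0, "ry": 0, "rz": 0}
    - {"x": 0, "y": 0, "z": 0, "rx": 0, "ry": 0, "rz": 0}
  fingers: 1

```text
clock: 11.58
tool_pos: [0.4368, -0.1119, 0.0378]
orientation: [180.0, 0.0, -0.0]
force: [0.4, 0.2, 0.8]
opening: 0.0876
gripper_force: 0.0
```

Call:
play_rows:
  motion:
    - {"x": 0, "y": 0, "z": -0.5, "rx": 0, "ry": 0, "rz": 0}
    - {"x": 0, "y": 0, "z": -1, "rx": 0, "ry": 0, "rz": 0}
    - {"x": 0, "y": 0, "z": -1, "rx": 0, "ry": 0, "rz": 0}
    - {"x": 0, "y": 0, "z": -1, "rx": 0, "ry": 0, "rz": 0}
    - {"x": 0, "y": 0, "z": -1, "rx": 0, "ry": 0, "rz": 0}
    - {"x": 0, "y": 0, "z": -1, "rx": 0, "ry": 0, "rz": 0}
    - {"x": 0, "y": 0, "z": -1, "rx": 0, "ry": 0, "rz": 0}
    - {"x": 0.5, "y": 0.3, "z": -0.4, "rx": 0, "ry": 0, "rz": 0}
    - {"x": 0.8, "y": 0.7, "z": 0, "rx": 0, "ry": 0, "rz": 0}
    - {"x": 0.8, "y": 0.7, "z": 0, "rx": 0, "ry": 0, "rz": 0}
    - {"x": 0.6, "y": 0.6, "z": 0, "rx": 0, "ry": 0, "rz": 0}
    - {"x": 0, "y": 0, "z": 0, "rx": 0, "ry": 0, "rz": 0}

```text
clock: 13.08
tool_pos: [0.5048, -0.1702, 0.2107]
orientation: [180.0, 0.0, -0.1]
force: [-0.3, -0.7, -0.9]
opening: 0.0875
gripper_force: 0.0
```

```bash
python3 w.py w6
```

```text
13.075 [  2.5   7.8 -18.6   0.  -63.6  87.4] [ 0.5048 -0.1702  0.2107] [ 1.7999e+02  1.0000e-02 -7.0000e-02]
[ 0.5828 -0.171   0.3691]
```

Call:
play_rows:
  motion:
    - {"x": 0.6, "y": 0, "z": 0, "rx": 0, "ry": 0, "rz": 0}
    - {"x": 0.8, "y": 0, "z": 0, "rx": 0, "ry": 0, "rz": 0}
    - {"x": 0.6, "y": 0, "z": 0, "rx": 0, "ry": 0, "rz": 0}
    - {"x": 0, "y": 0, "z": 0, "rx": 0, "ry": 0, "rz": 0}

```text
clock: 13.62
tool_pos: [0.5552, -0.1691, 0.21]
orientation: [180.0, 0.0, 0.0]
force: [-0.7, -0.6, 0.1]
opening: 0.0873
gripper_force: 0.0
```

```bash
python3 w.py w7
python3 - <<'E'
from h import *
c=cal("side");im=cams.snapshot("side")
s=np.vstack([cv2.imread('pics/w6.png')[:240],cv2.imread('pics/w7.png')[:240]])
cv2.imwrite('pics/w67.png',s)
E
```

```text
13.625 [  2.4  12.4 -13.    0.  -64.7  87.7] [ 0.5552 -0.1691  0.21  ] [1.8e+02 2.0e-02 3.0e-02]
[ 0.6332 -0.1698  0.3684]
```

View pics/w67.png

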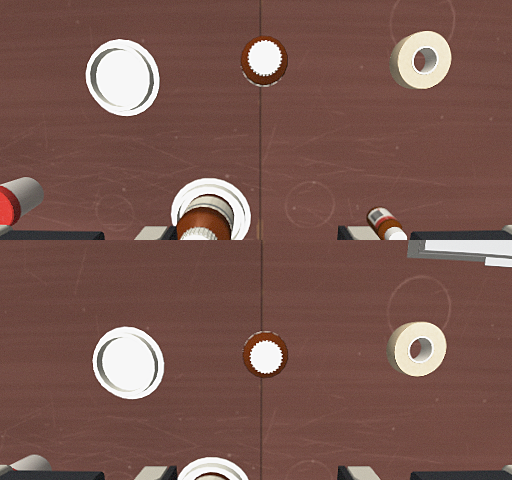

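The large bottle stands centred in its holder in the upper view, at about (208,210). The medium cap is at (264,57) and then (266,117). The medium holder is at (122,77) and then (128,123). The tape roll is at the right.

Run:
```python
from h import *
a,ia=load("w6");b,ib=load("w7")
for ua,ub,z in(((264,57),(266,117),.08),((122,77),(128,123),.002)):
    ea=cap(ia,ua); eb=cap(ib,ub); print(ea,eb)
    print(plane(a,[ea[0][0]],z),plane(b,[eb[0][0]],z),tri(a,[ea[0][0]],b,[eb[0][0]]))
```

```text
(((264.35418701171875, 57.58678436279297), (33.44065856933594, 35.68693161010742), 7.414651870727539), 860.0) (((265.7801208496094, 116.57986450195312), (32.68846130371094, 33.146759033203125), 4.8869099617004395), 776.5)
[[ 0.61183507 -0.1771722   0.08      ]] [[ 0.61240833 -0.17744363  0.08      ]] (array([ 0.61216844, -0.17738606,  0.07673164]), np.float64(0.0002886815074219536))
(((122.49059295654297, 77.14979553222656), (71.79121398925781, 78.36251068115234), 148.5433349609375), 4326.0) (((127.99015808105469, 122.61896514892578), (69.34459686279297, 74.61524963378906), 140.5999298095703), 3956.0)
[[ 0.60086943 -0.02082378  0.002     ]] [[ 0.60069145 -0.02093167  0.002     ]] (array([ 0.60080498, -0.02141096,  0.00330788]), np.float64(9.642176152094979e-05))
```

Call:
play_rows:
  motion:
    - {"x": 0.7, "y": 0.17, "z": 0, "rx": 0, "ry": 0, "rz": 0}
    - {"x": 0.9, "y": 0.16, "z": 0, "rx": 0, "ry": 0, "rz": 0}
    - {"x": 0.68, "y": 0, "z": 0, "rx": 0, "ry": 0, "rz": 0}
    - {"x": 0, "y": 0, "z": 1, "rx": 0, "ry": 0, "rz": 0}
    - {"x": 0, "y": 0, "z": 1, "rx": 0, "ry": 0, "rz": 0}
    - {"x": 0, "y": 0, "z": 1, "rx": 0, "ry": 0, "rz": 0}
    - {"x": 0, "y": 0, "z": 1, "rx": 0, "ry": 0, "rz": 0}
    - {"x": 0, "y": 0, "z": 1, "rx": 0, "ry": 0, "rz": 0}
    - {"x": 0, "y": 0, "z": 1, "rx": 0, "ry": 0, "rz": 0}
    - {"x": 0, "y": 0, "z": 1, "rx": 0, "ry": 0, "rz": 0}
    - {"x": 0, "y": 0, "z": 0.48, "rx": 0, "ry": 0, "rz": 0}
    - {"x": 0, "y": 0, "z": 0, "rx": 0, "ry": 0, "rz": 0}

```text
clock: 15.22
tool_pos: [0.6109, -0.1776, 0.0228]
orientation: [180.0, 0.1, 0.0]
force: [-0.2, 0.1, 0.7]
opening: 0.0876
gripper_force: 0.0
```

Call:
play_rows:
  motion:
    - {"x": 0, "y": 0, "z": 0, "rx": 0, "ry": 0, "rz": 0}
    - {"x": 0, "y": 0, "z": 0, "rx": 0, "ry": 0, "rz": 0}
    - {"x": 0, "y": 0, "z": 0, "rx": 0, "ry": 0, "rz": 0}
    - {"x": 0, "y": 0, "z": 0, "rx": 0, "ry": 0, "rz": 0}
    - {"x": 0, "y": 0, "z": 0, "rx": 0, "ry": 0, "rz": 0}
    - {"x": 0, "y": 0, "z": 0, "rx": 0, "ry": 0, "rz": 0}
  fingers: -1

```text
clock: 15.98
tool_pos: [0.6114, -0.1777, 0.0235]
orientation: [180.0, -0.0, 0.0]
force: [-0.2, 0.7, 2.2]
opening: 0.0443
gripper_force: 30.0
```

Call:
play_rows:
  motion:
    - {"x": 0, "y": 0, "z": -0.5, "rx": 0, "ry": 0, "rz": 0}
    - {"x": 0, "y": 0, "z": -1, "rx": 0, "ry": 0, "rz": 0}
    - {"x": 0, "y": 0, "z": -1, "rx": 0, "ry": 0, "rz": 0}
    - {"x": 0, "y": 0, "z": -1, "rx": 0, "ry": 0, "rz": 0}
    - {"x": 0, "y": 0, "z": -0.5, "rx": 0, "ry": 0, "rz": 0}
    - {"x": -0.065, "y": -0.5, "z": 0, "rx": 0, "ry": 0, "rz": 0}
    - {"x": -0.065, "y": -1, "z": 0, "rx": 0, "ry": 0, "rz": 0}
    - {"x": -0.065, "y": -1, "z": 0, "rx": 0, "ry": 0, "rz": 0}
    - {"x": -0.065, "y": -1, "z": 0, "rx": 0, "ry": 0, "rz": 0}
    - {"x": -0.065, "y": -1, "z": 0, "rx": 0, "ry": 0, "rz": 0}
    - {"x": -0.065, "y": -1, "z": 0, "rx": 0, "ry": 0, "rz": 0}
    - {"x": -0.065, "y": -0.77, "z": 0, "rx": 0, "ry": 0, "rz": 0}
    - {"x": 0, "y": 0, "z": 0, "rx": 0, "ry": 0, "rz": 0}
    - {"x": 0, "y": 0, "z": 0.6, "rx": 0, "ry": 0, "rz": 0}
    - {"x": 0, "y": 0, "z": 1, "rx": 0, "ry": 0, "rz": 0}
    - {"x": 0, "y": 0, "z": 1, "rx": 0, "ry": 0, "rz": 0}
    - {"x": 0, "y": 0, "z": 0.6, "rx": 0, "ry": 0, "rz": 0}
    - {"x": 0, "y": 0, "z": 0.4, "rx": 0, "ry": 0, "rz": 0}
    - {"x": 0, "y": 0, "z": 0, "rx": 0, "ry": 0, "rz": 0}

```text
clock: 18.35
tool_pos: [0.5997, -0.0213, 0.0326]
orientation: [180.0, 0.1, -0.0]
force: [0.3, -0.6, 0.1]
opening: 0.0443
gripper_force: 30.0
```

Call:
play_rows:
  motion:
    - {"x": 0, "y": 0, "z": 0.12, "rx": 0, "ry": 0, "rz": 0}
    - {"x": 0, "y": 0, "z": 0.08, "rx": 0, "ry": 0, "rz": 0}
    - {"x": 0, "y": 0, "z": 0, "rx": 0, "ry": 0, "rz": 0}
    - {"x": 0, "y": 0, "z": 0, "rx": 0, "ry": 0, "rz": 0}

```text
clock: 18.85
tool_pos: [0.6001, -0.0209, 0.0286]
orientation: [-180.0, -0.0, -0.0]
force: [1.1, 0.1, -0.2]
opening: 0.0442
gripper_force: 30.0
```

Call:
play_rows:
  motion:
    - {"x": 0, "y": 0, "z": 0.05, "rx": 0, "ry": 0, "rz": 0}
    - {"x": 0, "y": 0, "z": 0, "rx": 0, "ry": 0, "rz": 0}
    - {"x": 0, "y": 0, "z": 0, "rx": 0, "ry": 0, "rz": 0}

```text
clock: 19.23
tool_pos: [0.6002, -0.0209, 0.0274]
orientation: [-180.0, -0.0, 0.0]
force: [-0.8, 0.4, 5.1]
opening: 0.0442
gripper_force: 30.0
```

Call:
play_rows:
  motion:
    - {"x": 0, "y": 0, "z": 0, "rx": 0, "ry": 0, "rz": 0}
    - {"x": 0, "y": 0, "z": 0, "rx": 0, "ry": 0, "rz": 0}
    - {"x": 0, "y": 0, "z": 0, "rx": 0, "ry": 0, "rz": 0}
    - {"x": 0, "y": 0, "z": 0, "rx": 0, "ry": 0, "rz": 0}
    - {"x": 0, "y": 0, "z": 0, "rx": 0, "ry": 0, "rz": 0}
    - {"x": 0, "y": 0, "z": 0, "rx": 0, "ry": 0, "rz": 0}
  fingers: 1

```text
clock: 19.98
tool_pos: [0.6, -0.021, 0.0271]
orientation: [-180.0, -0.0, -0.0]
force: [-0.1, 0.2, 0.4]
opening: 0.0875
gripper_force: 0.0
```

Call:
play_rows:
  motion:
    - {"x": 0, "y": 0, "z": -0.5, "rx": 0, "ry": 0, "rz": 0}
    - {"x": 0, "y": 0, "z": -1, "rx": 0, "ry": 0, "rz": 0}
    - {"x": 0, "y": 0, "z": -1, "rx": 0, "ry": 0, "rz": 0}
    - {"x": 0, "y": 0, "z": -1, "rx": 0, "ry": 0, "rz": 0}
    - {"x": 0, "y": 0, "z": -1, "rx": 0, "ry": 0, "rz": 0}
    - {"x": 0, "y": 0, "z": -1, "rx": 0, "ry": 0, "rz": 0}
    - {"x": 0, "y": 0, "z": -1, "rx": 0, "ry": 0, "rz": 0}
    - {"x": -0.5, "y": 0.5, "z": -0.5, "rx": 0, "ry": 0, "rz": 0}
    - {"x": -0.8, "y": 1, "z": 0, "rx": 0, "ry": 0, "rz": 0}
    - {"x": -0.8, "y": 1, "z": 0, "rx": 0, "ry": 0, "rz": 0}
    - {"x": -0.8, "y": 1, "z": 0, "rx": 0, "ry": 0, "rz": 0}
    - {"x": -0.8, "y": 1, "z": 0, "rx": 0, "ry": 0, "rz": 0}
    - {"x": -0.8, "y": 1, "z": 0, "rx": 0, "ry": 0, "rz": 0}
    - {"x": -0.8, "y": 1, "z": 0, "rx": 0, "ry": 0, "rz": 0}
    - {"x": -0.8, "y": 1, "z": 0, "rx": 0, "ry": 0, "rz": 0}
    - {"x": -0.8, "y": 1, "z": 0, "rx": 0, "ry": 0, "rz": 0}
    - {"x": -0.8, "y": 1, "z": 0, "rx": 0, "ry": 0, "rz": 0}
    - {"x": -0.8, "y": 1, "z": 0, "rx": 0, "ry": 0, "rz": 0}
    - {"x": -0.6, "y": 1, "z": 0, "rx": 0, "ry": 0, "rz": 0}
    - {"x": 0, "y": 0.5, "z": 0, "rx": 0, "ry": 0, "rz": 0}

```text
clock: 22.48
tool_pos: [0.3706, -0.3218, 0.2023]
orientation: [-180.0, -0.0, -0.1]
force: [0.2, -1.4, 0.5]
opening: 0.0878
gripper_force: 0.0
```

```bash
python3 w.py w8
```

```text
22.475 [-18.    4.1 -24.   -0.  -61.9 107.9] [ 0.3706 -0.3218  0.2023] [-1.7999e+02 -0.0000e+00 -1.0000e-01]
[ 0.4486 -0.3227  0.3607]
```

Call:
play_rows:
  motion:
    - {"x": 0.3, "y": 0, "z": 0, "rx": 0, "ry": 0, "rz": 0}
    - {"x": 0.5, "y": 0, "z": 0, "rx": 0, "ry": 0, "rz": 0}
    - {"x": 0.2, "y": 0, "z": 0, "rx": 0, "ry": 0, "rz": 0}
    - {"x": 0, "y": 0, "z": 0, "rx": 0, "ry": 0, "rz": 0}

```text
clock: 23.02
tool_pos: [0.3981, -0.3204, 0.2018]
orientation: [-180.0, 0.0, 0.1]
force: [-0.7, -0.2, 0.3]
opening: 0.0873
gripper_force: 0.0
```

```bash
python3 w.py w9
python3 - <<'E'
from h import *
cv2.imwrite('pics/w89.png',np.vstack([cv2.imread('pics/w8.png')[:240],cv2.imread('pics/w9.png')[:240]]))
E
```

```text
23.025 [-16.8   6.1 -21.8  -0.  -62.1 106.9] [ 0.3981 -0.3204  0.2018] [-1.7999e+02  4.0000e-02  6.0000e-02]
[ 0.4762 -0.3211  0.3602]
```

View pics/w89.png

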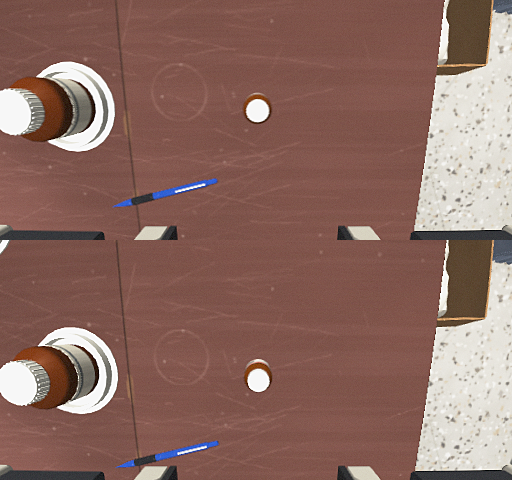

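The small vial's cap is at (257,110) and then (258,137). The large bottle is in its holder at the left and the pen is well clear.

Run:
```python
from h import *
a,ia=load("w8");b,ib=load("w9")
ea=cap(ia,(257,110),lo=200); eb=cap(ib,(258,137),lo=200); print(ea,eb)
print(plane(a,[ea[0][0]],.065),plane(b,[eb[0][0]],.065),tri(a,[ea[0][0]],b,[eb[0][0]]))
```

```text
(((257.09649658203125, 110.19607543945312), (22.30610466003418, 22.618925094604492), 28.86102867126465), 375.0) (((257.7608947753906, 140.05563354492188), (21.500431060791016, 22.804521560668945), 2.9919278621673584), 361.0)
[[ 0.43308473 -0.32252422  0.065     ]] [[ 0.43336057 -0.3216532   0.065     ]] (array([ 0.43290575, -0.32209039,  0.06178901]), np.float64(0.0008637089108131508))
```

Call:
play_rows:
  motion:
    - {"x": 0.7, "y": 0.07, "z": 0, "rx": 0, "ry": 0, "rz": 0}
    - {"x": 0.71, "y": 0, "z": 0, "rx": 0, "ry": 0, "rz": 0}
    - {"x": 0, "y": 0, "z": 1, "rx": 0, "ry": 0, "rz": 0}
    - {"x": 0, "y": 0, "z": 1, "rx": 0, "ry": 0, "rz": 0}
    - {"x": 0, "y": 0, "z": 1, "rx": 0, "ry": 0, "rz": 0}
    - {"x": 0, "y": 0, "z": 1, "rx": 0, "ry": 0, "rz": 0}
    - {"x": 0, "y": 0, "z": 1, "rx": 0, "ry": 0, "rz": 0}
    - {"x": 0, "y": 0, "z": 1, "rx": 0, "ry": 0, "rz": 0}
    - {"x": 0, "y": 0, "z": 1, "rx": 0, "ry": 0, "rz": 0}
    - {"x": 0, "y": 0, "z": 0.35, "rx": 0, "ry": 0, "rz": 0}
    - {"x": 0, "y": 0, "z": 0, "rx": 0, "ry": 0, "rz": 0}
    - {"x": 0, "y": 0, "z": 0, "rx": 0, "ry": 0, "rz": 0}

```text
clock: 24.58
tool_pos: [0.4336, -0.323, 0.0192]
orientation: [180.0, -0.1, 0.0]
force: [-0.4, -0.3, 0.8]
opening: 0.0876
gripper_force: 0.0
```

Call:
play_rows:
  motion:
    - {"x": 0, "y": 0, "z": 0, "rx": 0, "ry": 0, "rz": 0}
    - {"x": 0, "y": 0, "z": 0, "rx": 0, "ry": 0, "rz": 0}
    - {"x": 0, "y": 0, "z": 0, "rx": 0, "ry": 0, "rz": 0}
    - {"x": 0, "y": 0, "z": 0, "rx": 0, "ry": 0, "rz": 0}
    - {"x": 0, "y": 0, "z": 0, "rx": 0, "ry": 0, "rz": 0}
    - {"x": 0, "y": 0, "z": 0, "rx": 0, "ry": 0, "rz": 0}
    - {"x": 0, "y": 0, "z": 0, "rx": 0, "ry": 0, "rz": 0}
    - {"x": 0, "y": 0, "z": 0, "rx": 0, "ry": 0, "rz": 0}
  fingers: -1

```text
clock: 25.58
tool_pos: [0.4327, -0.3227, 0.0183]
orientation: [180.0, 0.0, -0.0]
force: [-0.2, 0.9, 0.1]
opening: 0.0277
gripper_force: 29.8
```

Call:
play_rows:
  motion:
    - {"x": 0, "y": 0, "z": -0.5, "rx": 0, "ry": 0, "rz": 0}
    - {"x": 0, "y": 0, "z": -1, "rx": 0, "ry": 0, "rz": 0}
    - {"x": 0, "y": 0, "z": -1, "rx": 0, "ry": 0, "rz": 0}
    - {"x": 0, "y": 0, "z": -1, "rx": 0, "ry": 0, "rz": 0}
    - {"x": 0, "y": 0, "z": -1, "rx": 0, "ry": 0, "rz": 0}
    - {"x": 0, "y": 0, "z": -1, "rx": 0, "ry": 0, "rz": 0}
    - {"x": 0, "y": 0, "z": -1, "rx": 0, "ry": 0, "rz": 0}
    - {"x": 0, "y": 0, "z": -1, "rx": 0, "ry": 0, "rz": 0}
    - {"x": 0.1, "y": -0.5, "z": 0, "rx": 0, "ry": 0, "rz": 0}
    - {"x": 0.2, "y": -1, "z": 0, "rx": 0, "ry": 0, "rz": 0}
    - {"x": 0.2, "y": -1, "z": 0, "rx": 0, "ry": 0, "rz": 0}
    - {"x": 0.2, "y": -1, "z": 0, "rx": 0, "ry": 0, "rz": 0}
    - {"x": 0.2, "y": -1, "z": 0, "rx": 0, "ry": 0, "rz": 0}
    - {"x": 0.2, "y": -1, "z": 0, "rx": 0, "ry": 0, "rz": 0}
    - {"x": 0.2, "y": -1, "z": 0, "rx": 0, "ry": 0, "rz": 0}
    - {"x": 0.2, "y": -1, "z": 0, "rx": 0, "ry": 0, "rz": 0}

```text
clock: 27.58
tool_pos: [0.4696, -0.1339, 0.2055]
orientation: [-180.0, 0.0, 0.0]
force: [1.6, 0.6, -0.5]
opening: 0.0271
gripper_force: 29.8
```

Call:
play_rows:
  motion:
    - {"x": 0.2, "y": -1, "z": 0, "rx": 0, "ry": 0, "rz": 0}
    - {"x": 0.2, "y": -1, "z": 0, "rx": 0, "ry": 0, "rz": 0}
    - {"x": 0.2, "y": -1, "z": 0, "rx": 0, "ry": 0, "rz": 0}
    - {"x": 0.2, "y": -1, "z": 0, "rx": 0, "ry": 0, "rz": 0}
    - {"x": 0.2, "y": -1, "z": 0, "rx": 0, "ry": 0, "rz": 0}
    - {"x": 0.2, "y": -1, "z": 0, "rx": 0, "ry": 0, "rz": 0}
    - {"x": 0.2, "y": -1, "z": 0, "rx": 0, "ry": 0, "rz": 0}
    - {"x": 0.2, "y": -1, "z": 0, "rx": 0, "ry": 0, "rz": 0}
    - {"x": 0, "y": -1, "z": 0, "rx": 0, "ry": 0, "rz": 0}
    - {"x": 0, "y": -0.6, "z": 0, "rx": 0, "ry": 0, "rz": 0}
    - {"x": 0, "y": 0, "z": 0, "rx": 0, "ry": 0, "rz": 0}

```text
clock: 28.95
tool_pos: [0.5098, 0.1055, 0.2056]
orientation: [180.0, 0.0, 0.1]
force: [0.1, -1.1, -1.0]
opening: 0.0274
gripper_force: 29.8
```

```bash
python3 w.py w10
```

```text
28.95 [ 33.3   6.9 -20.4  -0.  -62.8  56.8] [0.5098 0.1055 0.2056] [1.7999e+02 3.0000e-02 8.0000e-02]
[0.5879 0.1049 0.364 ]
```

Call:
play_rows:
  motion:
    - {"x": 0.2, "y": -0.5, "z": 0, "rx": 0, "ry": 0, "rz": 0}
    - {"x": 0.4, "y": -0.8, "z": 0, "rx": 0, "ry": 0, "rz": 0}
    - {"x": 0.2, "y": -0.5, "z": 0, "rx": 0, "ry": 0, "rz": 0}
    - {"x": 0, "y": 0, "z": 0, "rx": 0, "ry": 0, "rz": 0}

```text
clock: 29.5
tool_pos: [0.5307, 0.1509, 0.2053]
orientation: [180.0, 0.0, 0.0]
force: [0.4, 0.9, -1.0]
opening: 0.0277
gripper_force: 29.8
```

```bash
python3 w.py w11
python3 - <<'E'
from h import *
cv2.imwrite('pics/w1011.png',np.vstack([cv2.imread('pics/w10.png')[:290],cv2.imread('pics/w11.png')[:290]]))
a,ia=load("w10");b,ib=load("w11")
G=[[.603,.175,.003]]
ua,ub=proj(a,G)[0],proj(b,G)[0]
ea=cap(ia,ua); eb=cap(ib,ub); print(ua,ea,ub,eb); z=.002
print(plane(a,[ea[0][0]],z),plane(b,[eb[0][0]],z),tri(a,[ea[0][0]],b,[eb[0][0]]))
E
```

```text
29.5 [ 36.2   9.9 -16.8  -0.  -63.4  53.8] [0.5307 0.1509 0.2053] [1.7998e+02 3.0000e-02 5.0000e-02]
[0.6087 0.1503 0.3637]
[192.75130213  78.22546128] (((189.5712127685547, 77.5870361328125), (60.49077224731445, 64.11194610595703), 161.1760711669922), 2969.5) [234.65264212  97.80934313] (((231.5294647216797, 97.04067993164062), (60.85626983642578, 61.98255157470703), 164.65321350097656), 2882.5)
[[0.6037378  0.17864858 0.002     ]] [[0.60381294 0.17850043 0.002     ]] (array([0.60376405, 0.17846976, 0.00274261]), np.float64(0.0001298188432788281))
```

View pics/w1011.png

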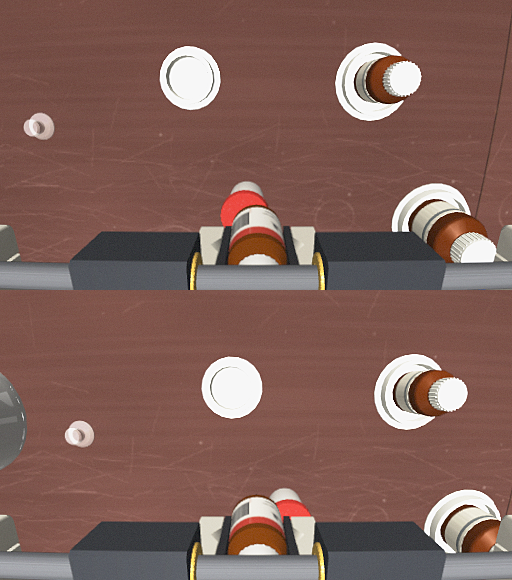

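Both views show the small holder empty at (190,77) and (231,97). The medium bottle stands upright in its holder, and the vial is held upright.

Call:
play_rows:
  motion:
    - {"x": 0.6, "y": -0.3, "z": 0, "rx": 0, "ry": 0, "rz": 0}
    - {"x": 0.9, "y": -0.3, "z": 0, "rx": 0, "ry": 0, "rz": 0}
    - {"x": 0.9, "y": -0.3, "z": 0, "rx": 0, "ry": 0, "rz": 0}
    - {"x": 0.5, "y": -0.2, "z": 0, "rx": 0, "ry": 0, "rz": 0}
    - {"x": 0, "y": 0, "z": 0.5, "rx": 0, "ry": 0, "rz": 0}
    - {"x": 0, "y": 0, "z": 1, "rx": 0, "ry": 0, "rz": 0}
    - {"x": 0, "y": 0, "z": 1, "rx": 0, "ry": 0, "rz": 0}
    - {"x": 0, "y": 0, "z": 1, "rx": 0, "ry": 0, "rz": 0}
    - {"x": 0, "y": 0, "z": 1, "rx": 0, "ry": 0, "rz": 0}
    - {"x": 0, "y": 0, "z": 1, "rx": 0, "ry": 0, "rz": 0}
    - {"x": 0, "y": 0, "z": 0.8, "rx": 0, "ry": 0, "rz": 0}
    - {"x": 0, "y": 0, "z": 0.5, "rx": 0, "ry": 0, "rz": 0}
    - {"x": 0, "y": 0, "z": 0.3, "rx": 0, "ry": 0, "rz": 0}
    - {"x": 0, "y": 0, "z": 0, "rx": 0, "ry": 0, "rz": 0}
    - {"x": 0, "y": 0, "z": 0, "rx": 0, "ry": 0, "rz": 0}

```text
clock: 31.42
tool_pos: [0.6031, 0.1775, 0.029]
orientation: [-180.0, -0.1, 0.0]
force: [-0.5, -0.4, 0.2]
opening: 0.0277
gripper_force: 29.8
```

Call:
play_rows:
  motion:
    - {"x": 0, "y": -0.03, "z": 0.15, "rx": 0, "ry": 0, "rz": 0}
    - {"x": 0, "y": 0, "z": 0.08, "rx": 0, "ry": 0, "rz": 0}
    - {"x": 0, "y": 0, "z": 0, "rx": 0, "ry": 0, "rz": 0}
    - {"x": 0, "y": 0, "z": 0, "rx": 0, "ry": 0, "rz": 0}

```text
clock: 31.92
tool_pos: [0.6028, 0.1781, 0.0226]
orientation: [-180.0, -0.0, -0.0]
force: [0.4, 0.8, -1.6]
opening: 0.0273
gripper_force: 29.8
```

Call:
play_rows:
  motion:
    - {"x": 0, "y": 0, "z": 0.04, "rx": 0, "ry": 0, "rz": 0}
    - {"x": 0, "y": 0, "z": 0, "rx": 0, "ry": 0, "rz": 0}
    - {"x": 0, "y": 0, "z": 0, "rx": 0, "ry": 0, "rz": 0}

```text
clock: 32.3
tool_pos: [0.603, 0.1781, 0.0223]
orientation: [-180.0, -0.0, 0.0]
force: [-1.9, -0.9, 5.4]
opening: 0.0275
gripper_force: 29.9
```

Call:
play_rows:
  motion:
    - {"x": 0, "y": 0, "z": 0, "rx": 0, "ry": 0, "rz": 0}
    - {"x": 0, "y": 0, "z": 0, "rx": 0, "ry": 0, "rz": 0}
    - {"x": 0, "y": 0, "z": 0, "rx": 0, "ry": 0, "rz": 0}
    - {"x": 0, "y": 0, "z": 0, "rx": 0, "ry": 0, "rz": 0}
    - {"x": 0, "y": 0, "z": 0, "rx": 0, "ry": 0, "rz": 0}
    - {"x": 0, "y": 0, "z": 0, "rx": 0, "ry": 0, "rz": 0}
    - {"x": 0, "y": 0, "z": 0, "rx": 0, "ry": 0, "rz": 0}
    - {"x": 0, "y": 0, "z": 0, "rx": 0, "ry": 0, "rz": 0}
  fingers: 1

```text
clock: 33.3
tool_pos: [0.6028, 0.1781, 0.0216]
orientation: [180.0, -0.0, -0.0]
force: [0.1, 0.6, -1.0]
opening: 0.0876
gripper_force: 0.0
```

Call:
play_rows:
  motion:
    - {"x": 0, "y": 0, "z": -0.5, "rx": 0, "ry": 0, "rz": 0}
    - {"x": 0, "y": 0, "z": -1, "rx": 0, "ry": 0, "rz": 0}
    - {"x": 0, "y": 0, "z": -1, "rx": 0, "ry": 0, "rz": 0}
    - {"x": 0, "y": 0, "z": -1, "rx": 0, "ry": 0, "rz": 0}
    - {"x": 0, "y": 0, "z": -1, "rx": 0, "ry": 0, "rz": 0}
    - {"x": 0, "y": 0, "z": -1, "rx": 0, "ry": 0, "rz": 0}
    - {"x": 0, "y": 0, "z": -1, "rx": 0, "ry": 0, "rz": 0}
    - {"x": 0, "y": 0, "z": -1, "rx": 0, "ry": 0, "rz": 0}
    - {"x": -1, "y": 0.5, "z": 0, "rx": 0, "ry": 0, "rz": 0}
    - {"x": -1, "y": 0.5, "z": 0, "rx": 0, "ry": 0, "rz": 0}
    - {"x": -1, "y": 1, "z": 0, "rx": 0, "ry": 0, "rz": 0}
    - {"x": -1, "y": 1, "z": 0, "rx": 0, "ry": 0, "rz": 0}
    - {"x": -1, "y": 1, "z": 0, "rx": 0, "ry": 0, "rz": 0}
    - {"x": -1, "y": 1, "z": 0, "rx": 0, "ry": 0, "rz": 0}
    - {"x": -0.5, "y": 0.5, "z": 0, "rx": 0, "ry": 0, "rz": 0}
    - {"x": 0, "y": 0, "z": 0, "rx": 0, "ry": 0, "rz": 0}
    - {"x": 0, "y": 0, "z": 0, "rx": 0, "ry": 0, "rz": 0}

```text
clock: 35.42
tool_pos: [0.441, 0.0411, 0.2095]
orientation: [-180.0, -0.1, 0.0]
force: [0.6, -0.2, -0.0]
opening: 0.0874
gripper_force: 0.0
```

```bash
python3 w.py w12
python3 - <<'E'
from h import *
b,im=load("w12")
for n,h,z in(("L",(.437,-.112),.098),("M",(.6007,-.0209),.084),("S",(.6038,.1785),.069)):
    g=proj(b,[[*h,z]])[0]; e=cap(im,g,lo=200) if g[1]<380 else None
    print(n,g.round(),e, e and plane(b,[e[0][0]],z).round(4))
E
```

```text
35.425 [ 31.   -1.2 -28.6   0.  -62.6  59. ] [0.441  0.0411 0.2095] [-1.7998e+02 -6.0000e-02  0.0000e+00]
[0.5189 0.0403 0.368 ]
L [425. 189.] (((421.5748596191406, 186.08489990234375), (43.36638641357422, 47.184452056884766), 107.86276245117188), 1385.0) [[ 0.4394 -0.1083  0.098 ]]
M [333. -10.] (((333.18505859375, -4.89436149597168), (27.710609436035156, 32.44538116455078), 79.59253692626953), 144.0) [[ 0.5967 -0.0211  0.084 ]]
S [98. -6.] (((99.58683776855469, -3.747805595397949), (22.070531845092773, 23.86974334716797), 3.208791732788086), 116.0) [[0.6021 0.1771 0.069 ]]
```

View pics/w12.png

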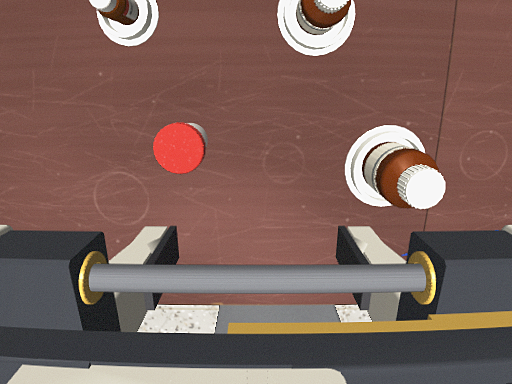

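All three bottles stand upright in their holders, with the caps at about (422,186), (333,-5) and (100,-4), within about 4 mm of the holder centres. The cup is untouched, so I'll hand the job in.

```bash
python3 -c "
from plant import workorder
print(workorder.close_job())"
```

```text
the job is handed in; nothing more can be done
None
```

I put all three bottles upright in their own holders in the required order (large, medium, small) and handed the job in at about 35 s; no verdict came back, but my last wrist view put each cap within about 5 mm of its holder centre.

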